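Drop a mixing ball into the beaker on the mixer

ROBOT

A 6-joint arm with a two-finger parallel gripper is mounted at the origin on the work surface. World frame = base frame: x ahead of the robot, y to its left, z up, the work surface at z = 0. Lengths are in m, angles in rad, forces in N, time in s.
With the tool pointing down it reaches from about 0.3 to 0.875 m from the base axis. Payload 6.4 kg.
Tool frame: the origin (TCP) lies on the centre line of the jaws, within the pads' length; the fingertips stand 14 mm ahead of it and the grasp point (between the pads) lies 5 mm behind it; z points along the fingers, y is the direction in which the jaws open and shut (so a half turn about z gives the same grasp; the last joint's range is limited). The gripper opens to 85 mm and grips with 20 to 120 N. Pads are 22 mm wide; open, the fingers measure 114 mm over their backs; the gripper's body (76 mm by 85 mm) begins 54 mm behind the grasp point. The pads swing forward as they close: fully open they stand 13 mm farther back than shut.
Start: joints at [-0.206, 0.181, 1.607, -0, 1.354, -0.206], TCP at [0.575, 0, 0.245] pointing down, gripper open.
Joint ranges: [-2.99, 2.99], [-0.89, 2.07], [0.3, 2.58], [-1.14, 4.28], [0, 2.63], [-3.12, 3.12]. Speed limits (rad/s): [2.57, 2.57, 3.01, 3.14, 3.14, 3.14].

INTERFACE

Orientations are given as a unit quaternion [w, x, y, z].
In Python, from bench import * gives the robot as it stands.
- The arm moves only by the tool servo_tool, never from a script. Its argument "plan" is a list that holds one entry, the list of rows, each a list of 5 numbers: the shift along the world's x, y, z in m, then the turn about the world's z in rad, then the gripper command: -1 is shut, 1 is fully open, values between are in proportion. In form: [[[tx, ty, tz, roll, claw], ...]]. A call has 1 to 8 rows; each row shifts and turns the commanded pose from where the row before left it; what a row does not reach is not made up. A row lasts 1/10 s, in which the tool goes at most 50 mm and 8.59 degrees, less where a joint would pass 70% of its speed; a pose out of reach is approached as far as the arm can. A call with a gripper value outside its range is refused whole. The fingers move at their own pace and stop on an object; the grip force is fixed at half the most. Time passes only in rows, so rows that do not move let the fingers close. It gives the time, the measured TCP pose, the force and the opening at its end, in the units of the state.
- get_obs(): the state, without advancing time (a new reading comes with each control period).
- camera(name): name is "scene" or "side" or "wrist"; returns a dict with "img" (400x640x3 uint8, blue, green, red), "camera_matrix" (3x3 intrinsics, pixels), "k1" (the pictures are not rectified: a ray, as slopes to the right and down, at radius r is drawn at 1 + k1 r^2 times it, then the intrinsics apply), "rvec" (rotation vector, rad) and "tvec" (3), from world to camera coordinates, as OpenCV has them. Camera axes: x right, y down, z forward; pixel columns grow to the right and rows downward; lengths in m; the calibration is good to about 2 mm. A picture is of the moment at which its call begins. There is no depth.
- hand_in(): hands the job in, once; it reports no verdict.
Trained networks look in a picture, given as the dict that the camera call returned (one of the last four; its "shot" number tells which), for a name from the list of things; names that differ only in an ending like _2 or _b are one class to them, and where a whole thing is asked for, a point or a joint stands for the part that bears it (a point fixed in the world has none). Each returns a list of dicts, best first, with "conf" (0 to 1); they miss things now and then, are a little off and sometimes report something else, mostly with a low value. They report only what shows in the picture. A call takes as long as a camera call. They do not tell look-alikes from the thing itself.
- trace(picture, thing): "mask" (400x640 bool, what is visible of it) and "rect" ([left, top, right, bottom] as shares, 0 to 1, of the picture: columns of its width, rows of its height, round what is visible of it).
- pinpoint(picture, thing): "centre" ([row, column] as shares, 0 to 1, of the picture: columns of its width, rows of its height: a listed point, or the origin of a listed thing).
The state is a dict: "time_s": time; "q": joint angles; "dq": joint speeds; "joint_efforts": joint torques, N m; "eef_pos": TCP position; "eef_rot": TCP orientation; "wrist_force": force on the tool from outside, world axes, zero at the start; "torque": the same for the moment, N m; "opening": opening from 0.0 (shut) to 1.0 (fully open).
Only numpy, scipy, OpenCV 4.12 (cv2) and the standard library are available. Lean on these libraries where they do the work, as an engineer would, in place of code of your own. Each camera call takes 0.05 s, during which the arm holds its last target.

TASK

Pick up the white drop cup that holds the steel mixing ball, keep it upright, hold it over the steel beaker on the white mixer and lower it so that its release tab presses on the beaker's rim, the trap swings open and the ball falls into that beaker; open the trap nowhere else. Then lift the cup out and stand it back upright on its round rubber pad, wholly on the pad, and let go.

Things in the scene. Friction and masses are not known exactly. Their poses are not given: they have to be found in the camera images.
- cup_center (a point): Loose drop cup: white upright tube, open top, diameter 40 mm (34 inside), 104 mm tall, 0.14 kg, holds the ball. Point: on its axis, 52 mm above its foot; z up, x along its release tab, a steel tongue 26 mm wide, underside 5.5 mm above the foot, reaching 61 mm from the axis on the +x side only. Grip from above, closing along y, 0 to 25 mm above this point. The like tube without a tab is not it.
- trap (a joint): Trap of the drop cup: bottom disc and tab are one rocker hinged in the wall, 20 mm from the axis, 7 mm above the foot. 0 = shut, grows to 1.3 rad as the tab is pushed up and the disc swings down (to 30 mm below the foot). A spring shuts it (1 to 3 N at the tab). Cup centred over the beaker and lowered until its foot is 22 to 28 mm below the rim: opens 0.7 to 0.85; the ball needs about 0.5.
- beaker_mouth (a point): Centre of the mouth of the target beaker at rim height (129 mm above the bench); z up. Straight steel beaker, diameter 84 mm outside, 76 inside, 80 mm tall, inner floor 75 mm below the rim, fixed on the black disc of a white mixer (box 150 x 130 x 45 mm) that does not move. The identical beaker standing on the bench itself is not the target.
- ball_center (a point): Centre of the steel mixing ball, diameter 16 mm, 17 g, loose on the trap inside the drop cup, about 17 mm above the cup's foot at its axis.
- pad_top (a point): Centre of the top face of the round black rubber pad, diameter 160 mm, 4 mm thick, fixed flat on the bench; the cup starts on it, near its middle.
Things that resemble listed ones, but are neither listed nor needed, are in the scene too. Leave any blue or yellow look-alike of the part that bears cup_center alone. Of the things shaped like the part that bears pad_top, the black one is meant.

How it is judged:
On the way, in this order (a step that is already met when the one before it is completed fails the run):
1. the drop cup is held upright over the beaker on the mixer, trap shut, ball still in it (horizontal distance between cup_center and beaker_mouth below 0.022 m and value of joint trap below 0.25 rad and angle between cup_center's own z axis and vertical below 0.25 rad and distance between ball_center and cup_center below 0.06 m and z of cup_center in the frame of beaker_mouth above 0.03 m), for 0.1 s.
2. the trap is open with the tab on the beaker's rim, the cup still over the beaker (horizontal distance between cup_center and beaker_mouth below 0.022 m and value of joint trap above 0.4 rad and z of cup_center in the frame of beaker_mouth below 0.049 m), for 0.05 s.
3. the ball lies in the beaker on the mixer and the cup has been lifted out of it (horizontal distance between ball_center and beaker_mouth below 0.038 m and z of ball_center in the frame of beaker_mouth below -0.05 m and value of joint trap below 0.15 rad and z of cup_center in the frame of beaker_mouth above 0.055 m), for 0.1 s.
At the end, for the whole second after the job is handed in: The ball lies inside the beaker on the mixer; the drop cup stands upright (within 0.1 rad) on the rubber pad, its axis within 63 mm of the pad's centre, its trap shut (below 0.15 rad), released (horizontal distance between ball_center and beaker_mouth below 0.038 m and z of ball_center in the frame of beaker_mouth below -0.05 m and horizontal distance between cup_center and pad_top below 0.063 m and z of cup_center in the frame of pad_top below 0.06 m and angle between cup_center's own z axis and vertical below 0.1 rad and value of joint trap below 0.15 rad); the robot touches nothing.
It fails at once if the drop cup is tipped by more than about 40 degrees (angle between cup_center's own z axis and vertical above 0.7 rad).
It fails at once if the trap is opened (more than 0.35 rad) away from the beaker on the mixer (cup axis over 45 mm from the beaker's) (value of joint trap above 0.35 rad and horizontal distance between cup_center and beaker_mouth above 0.045 m).
It also fails if it takes over 51 s, if anything falls off the work surface, if the arm or the gripper's body presses on something with over 40 N, if the wrist force passes 120 N, or if a joint passes its speed limit or range.

## Working session

There is one attempt and no reset: what is moved stays moved. The work goes in short steps, Python scripts to look and compute and a tool call to move; the robot and the scene stay as the last step left them, time stands still between calls to the robot, and variables do not carry over. Pictures are saved under pics/ and viewed, and the job is handed in when it is done.

Besides the shell and the picture viewer there is one more tool, called in YAML: its name, and indented under it one key for each argument. servo_tool: Moves the arm, as the interface text tells. Its arguments: {"type":"object","properties":{"plan":{"type":"array"}},"required":["plan"]}

```bash
mkdir -p pics; ls
cat > h.py <<'E'
from bench import *
import numpy as np, cv2
def snap(name,tag):
    c=camera(name); cv2.imwrite(f"pics/{tag}.png",c["img"]); return c
def ray(c,u,v):
    K=np.array(c["camera_matrix"]);x=(u-K[0,2])/K[0,0];y=(v-K[1,2])/K[1,1]
    k=c["k1"];a,b=x,y
    for _ in range(30):
        s=1+k*(a*a+b*b);a,b=x/s,y/s
    R=cv2.Rodrigues(np.array(c["rvec"],float))[0];t=np.array(c["tvec"],float).ravel()
    return -R.T@t, R.T@np.array([a,b,1.])
def at_z(c,u,v,z):
    o,d=ray(c,u,v);return o+d*(z-o[2])/d[2]
def proj(c,P):
    R=cv2.Rodrigues(np.array(c["rvec"],float))[0];t=np.array(c["tvec"],float).ravel()
    K=np.array(c["camera_matrix"]);p=R@np.array(P,float)+t;a,b=p[0]/p[2],p[1]/p[2]
    s=1+c["k1"]*(a*a+b*b);return np.array([K[0,0]*a*s+K[0,2],K[1,1]*b*s+K[1,2]])
def tri(rays):
    A=np.zeros((3,3));B=np.zeros(3)
    for o,d in rays:
        d=d/np.linalg.norm(d);M=np.eye(3)-np.outer(d,d);A+=M;B+=M@o
    return np.linalg.solve(A,B)
E
python3 - <<'E'
from h import *
np.set_printoptions(precision=4,suppress=True)
for n in ["scene","side","wrist"]:
    c=snap(n,n+"1")
    for t in ["cup_center","beaker_mouth","pad_top","ball_center"]:
        for p in pinpoint(c,t):
            r,cc=p["centre"];u,v=cc*640,r*400
            z={"cup_center":.056,"beaker_mouth":.129,"pad_top":.004,"ball_center":.021}[t]
            print(n,t,round(p["conf"],2),round(u),round(v),at_z(c,u,v,z))
o=get_obs();print(o["time_s"],o["eef_pos"],o["eef_rot"],o["opening"],o["wrist_force"])
E
```

```text
pics
scene cup_center 0.85 401 192 [0.5042 0.3735 0.056 ]
scene cup_center 0.82 326 158 [0.314  0.2087 0.056 ]
scene cup_center 0.77 352 197 [0.4858 0.234  0.056 ]
scene beaker_mouth 0.64 180 211 [ 0.476  -0.2295  0.129 ]
scene pad_top 0.96 395 155 [0.3076 0.4418 0.004 ]
scene pad_top 0.92 455 198 [0.5269 0.5433 0.004 ]
scene pad_top 0.7 342 206 [0.4686 0.2118 0.004 ]
side cup_center 0.96 286 183 [0.5012 0.3869 0.056 ]
side cup_center 0.89 264 231 [0.2963 0.2064 0.056 ]
side cup_center 0.58 313 206 [0.4752 0.2211 0.056 ]
side beaker_mouth 0.85 448 258 [ 0.4675 -0.2328  0.129 ]
side beaker_mouth 0.33 310 205 [0.3937 0.1301 0.129 ]
side pad_top 0.89 223 207 [0.3155 0.4723 0.004 ]
side pad_top 0.64 311 221 [0.4668 0.2246 0.004 ]
side pad_top 0.62 269 176 [0.5467 0.553  0.004 ]
0.75 [0.575  0.     0.2453] [ 0.      0.7071  0.7071 -0.    ] 0.9983972961327721 [-0.2465 -0.6095  0.0092]
```

View pics/scene1.png

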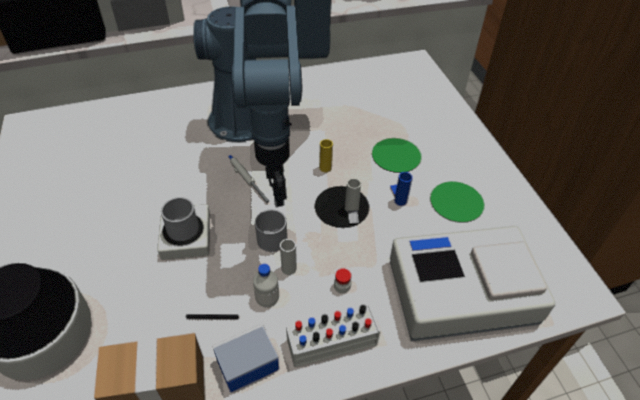

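View pics/side1.png

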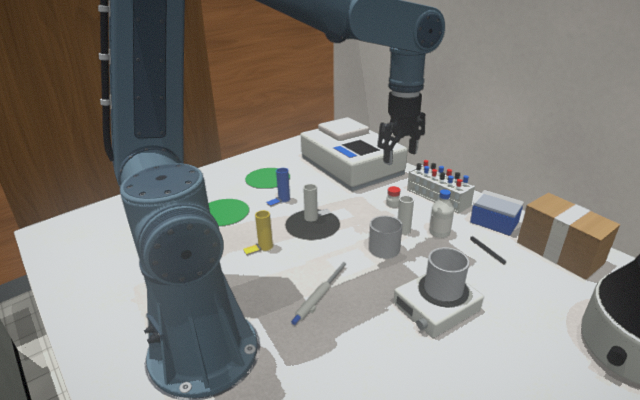

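View pics/wrist1.png

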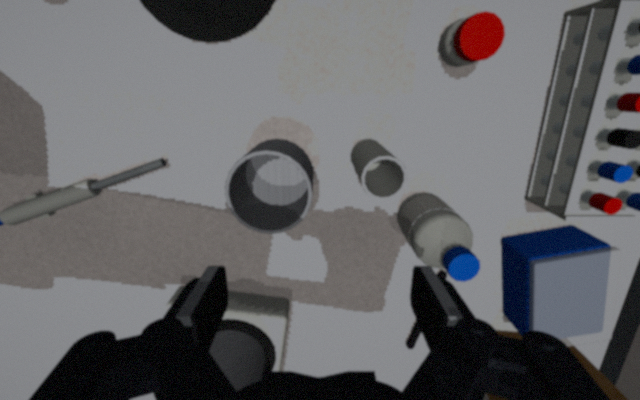

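The scene image shows the white cup on the black pad at about (352,197), with its tab towards +x at (353,217). The target beaker on the mixer is at (180,211). The white tube at (289,257) has no tab, so it is the look-alike, and the bench beaker at (271,231) isn't the target either. I'll move near the cup with a -90° turn so the jaws close across the tab direction.

servo_tool:
  plan:
    - [[-0.015,0.025,0,-0.15,1],[-0.015,0.025,0,-0.15,1],[-0.015,0.025,0,-0.15,1],[-0.015,0.025,0,-0.15,1],[-0.015,0.025,0,-0.15,1],[-0.015,0.025,0,-0.15,1],[-0.015,0.025,0,-0.15,1],[-0.015,0.025,0,-0.15,1]]

```text
time_s: 1.55
eef_pos: [0.4543, 0.2009, 0.2455]
eef_rot: [-0.0, 0.983, 0.181, 0.0]
wrist_force: [-0.5, 0.5, -0.5]
opening: 0.996
```

servo_tool:
  plan:
    - [[-0.015,0.01,0,-0.14,1],[-0.01,0.01,0,-0.13,1],[0,0.0,0,-0.1,1],[0,0,0,0,1],[0,0,0,0,1]]

```text
time_s: 2.05
eef_pos: [0.4301, 0.22, 0.2454]
eef_rot: [-0.0, 1.0, 0.002, 0.0]
wrist_force: [-0.3, 0.0, -0.1]
opening: 0.999
```

Run:
```python
from h import *
np.set_printoptions(precision=4,suppress=True)
for n in ["scene","side","wrist"]:
    c=snap(n,n+"2")
    if n=="wrist": print("cam",ray(c,320,200))
    for t in ["cup_center","pad_top","ball_center"]+["beaker_mouth"]*(n!="wrist"):
        for p in pinpoint(c,t):
            r,cc=p["centre"];u,v=cc*640,r*400
            z={"cup_center":.056,"beaker_mouth":.129,"pad_top":.004,"ball_center":.021}[t]
            print(n,t,round(p["conf"],2),round(u,1),round(v,1),at_z(c,u,v,z))
o=get_obs();print(o["time_s"],o["eef_pos"],o["eef_rot"],o["opening"],o["q"])
```

```text
scene cup_center 0.96 398.9 190.0 [0.495  0.3711 0.056 ]
scene cup_center 0.94 351.3 196.0 [0.4807 0.2327 0.056 ]
scene cup_center 0.75 324.5 156.7 [0.3077 0.2056 0.056 ]
scene pad_top 0.95 453.7 201.0 [0.5363 0.5359 0.004 ]
scene pad_top 0.74 343.2 206.0 [0.4678 0.2158 0.004 ]
scene pad_top 0.66 396.3 156.8 [0.3161 0.4426 0.004 ]
scene beaker_mouth 0.93 177.0 214.4 [ 0.4846 -0.2371  0.129 ]
side cup_center 0.83 282.9 183.1 [0.494  0.3928 0.056 ]
side cup_center 0.77 265.5 227.8 [0.308  0.2167 0.056 ]
side cup_center 0.57 309.6 203.6 [0.475  0.2361 0.056 ]
side pad_top 0.67 270.0 176.9 [0.5453 0.5453 0.004 ]
side pad_top 0.62 310.5 221.5 [0.4665 0.2243 0.004 ]
side pad_top 0.61 222.2 210.4 [0.304  0.4566 0.004 ]
side beaker_mouth 0.61 449.0 258.1 [ 0.4691 -0.2333  0.129 ]
cam (array([0.5136, 0.2202, 0.3737]), array([-0.3198, -0.0034, -0.9475]))
wrist cup_center 0.93 147.3 118.7 [0.4885 0.3842 0.056 ]
wrist cup_center 0.82 303.8 127.4 [0.4803 0.2347 0.056 ]
wrist cup_center 0.57 325.0 285.5 [0.3034 0.2133 0.056 ]
wrist pad_top 0.91 324.8 137.2 [0.4639 0.2135 0.004 ]
wrist pad_top 0.85 141.7 261.6 [0.3048 0.4494 0.004 ]
wrist pad_top 0.55 12.5 73.5 [0.5313 0.5468 0.004 ]
wrist ball_center 0.46 306.3 124.7 [0.4794 0.2336 0.021 ]
2.75 [0.43   0.22   0.2453] [-0.      1.      0.0004  0.    ] 1.0051854386425134 [ 0.2266 -0.029   1.8312  0.      1.3394  1.7965]
```

View pics/wrist2.png

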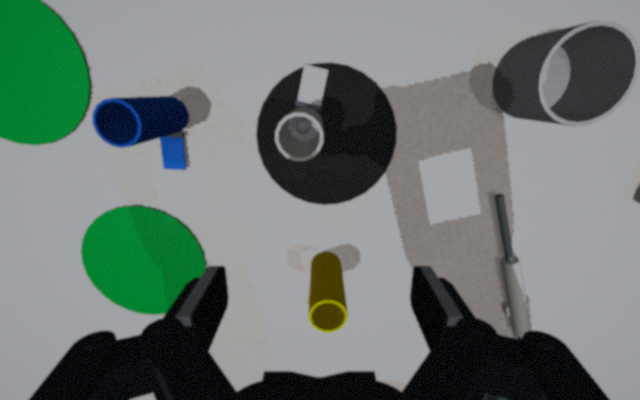

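The wrist image shows the cup rim at about (300,136) and the tab from about (309,104) to (315,67), on the pad centred near (326,133). Next I'll measure the rim, tab and pad with fits.

Run:
```python
from h import *
np.set_printoptions(precision=4,suppress=True)
c=snap("wrist","wrist3")
g=c["img"]; hsv=cv2.cvtColor(g,cv2.COLOR_BGR2HSV)
rim=at_z(c,300,136,.108)
# bright pixels within pad
m=((g.min(2)>130)).astype(np.uint8)
m[:, :290]=0;m[:,340:]=0;m[:60]=0;m[106:]=0
n,l,s,ce=cv2.connectedComponentsWithStats(m)
print(s,ce)
i=1+np.argmax(s[1:,4]);pts=np.argwhere(l==i)[:,::-1].astype(np.float32)
W=np.array([at_z(c,u,v,.011)[:2] for u,v in pts],np.float32)
r=cv2.minAreaRect(W);print("tab",r, cv2.boxPoints(r)); print("rim",rim, "mean tab",W.mean(0))
# rim circle fit via radial: bright edge around
cup=[t for t in trace(c,"cup_center")]
for t in cup: print(t["conf"],np.array(t["rect"])*[640,400,640,400])
big=cv2.resize(g[50:220,240:410],None,fx=4,fy=4,interpolation=cv2.INTER_CUBIC)
cv2.imwrite("pics/crop3.png",big[:600])
# pad
for p in trace(c,"pad_top"):
    ms=p["mask"].astype(np.uint8);ct=max(cv2.findContours(ms,0,1)[0],key=cv2.contourArea)[:,0].astype(float)
    Q=np.array([at_z(c,u,v,.004)[:2] for u,v in ct],np.float32);print("pad",p["conf"],cv2.minEnclosingCircle(Q),cv2.fitEllipse(Q))
```

```text
[[     0      0    640    400 254941]
 [   290     60     50     43   1059]] [[319.5365 200.    ]
 [310.7054  79.1294]]
tab ((0.522941529750824, 0.22494268417358398), (0.05093692988157272, 0.04143276438117027), 89.9802017211914) [[0.5022 0.1995]
 [0.5436 0.1995]
 [0.5437 0.2504]
 [0.5022 0.2504]]
rim [0.4788 0.2356 0.108 ] mean tab [0.5251 0.2289]
0.98 [308.224 248.6   344.384 331.68 ]
0.96 [ 92.48   96.4   189.632 169.2  ]
pad 0.92 ((0.5318281054496765, 0.5395653247833252), 0.07974716275930405) ((0.5247160792350769, 0.5196914672851562), (0.09852410107851028, 0.16124120354652405), 69.00936126708984)
pad 0.83 ((0.4630182981491089, 0.2127307653427124), 0.07970508933067322) ((0.46210911870002747, 0.20867682993412018), (0.14997872710227966, 0.15287469327449799), 45.43180465698242)
pad 0.78 ((0.3038923144340515, 0.44760167598724365), 0.08050716668367386) ((0.30616524815559387, 0.4501698911190033), (0.14668415486812592, 0.16219045221805573), 46.304805755615234)
```

View pics/crop3.png

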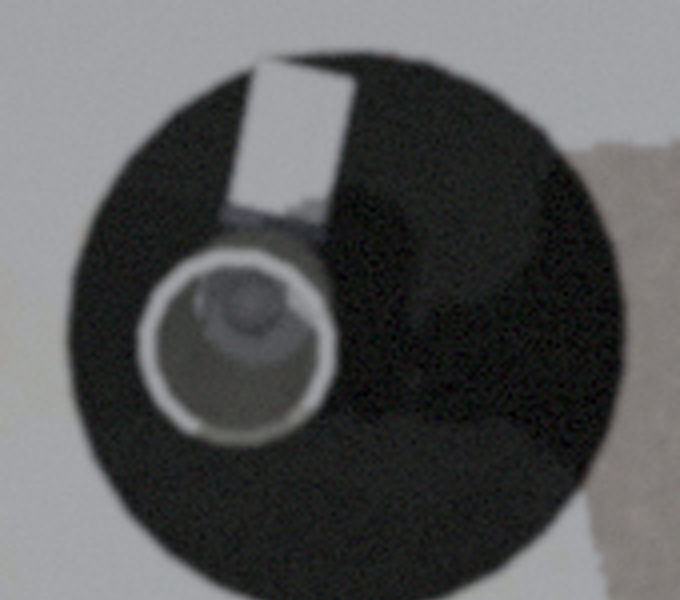

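Run:
```python
from h import *
np.set_printoptions(precision=4,suppress=True)
c=snap("wrist","wrist4")
f=lambda a,b,z:at_z(c,240+a/4-.375,50+b/4-.375,z)[:2]
L=[f(262,60,.0115),f(225,212,.0115)];R=[f(355,77,.0115),f(325,220,.0115)]
print(L,R,np.linalg.norm(L[0]-R[0]))
for a,b in(L,R): d=a-b;print(np.degrees(np.arctan2(d[1],d[0])))
e=f(308,68,.0115);rim=f(237,347,.108)
print("end",e,"rim",rim,"dist",np.linalg.norm(e-rim),np.degrees(np.arctan2(*(e-rim)[::-1])))
print("rim dia",np.linalg.norm(f(137,347,.108)-f(338,347,.108)),np.linalg.norm(f(237,248,.108)-f(237,446,.108)))
print("ball",f(252,303,.021))
```

```text
[array([0.5392, 0.2345]), array([0.5016, 0.245 ])] [array([0.5351, 0.2104]), array([0.4995, 0.2182])] 0.024444422341675185
-15.530298735877386
-12.251534155461504
end [0.5373 0.2226] rim [0.4785 0.2366] dist 0.06039969027600678 -13.347641157811008
rim dia 0.04087578247184485 0.039836454141498064
ball [0.4787 0.2377]
```

servo_tool:
  plan:
    - [[0.02,0.006,0,-0.12,1],[0.019,0.006,0,-0.115,1],[0.01,0.004,-0.03,0,1],[0,0,-0.04,0,1],[0,0,-0.03,0,1],[0,0,0,0,1],[0,0,0,0,1]]

```text
time_s: 3.65
eef_pos: [0.479, 0.236, 0.1456]
eef_rot: [0.0, 0.993, -0.117, -0.0]
wrist_force: [-0.3, -0.7, 0.6]
opening: 1.002
```

Run:
```python
from h import *
np.set_printoptions(precision=4,suppress=True)
o=get_obs();print(o["time_s"],o["eef_pos"],o["eef_rot"],o["opening"])
c=snap("wrist","wrist5")
print("rim proj",proj(c,[.479,.236,.108]),"tcp",proj(c,o["eef_pos"]))
for p in pinpoint(c,"cup_center")[:2]: print(p["conf"],p["centre"][1]*640,p["centre"][0]*400)
```

```text
3.65 [0.479  0.236  0.1456] [ 0.0001  0.9932 -0.1168 -0.0004] 1.0020657936430435
rim proj [319.2251 245.671 ] tcp [319.2264 282.737 ]
0.79 319.168 209.60000000000002
0.77 127.104 243.6
```

View pics/wrist5.png

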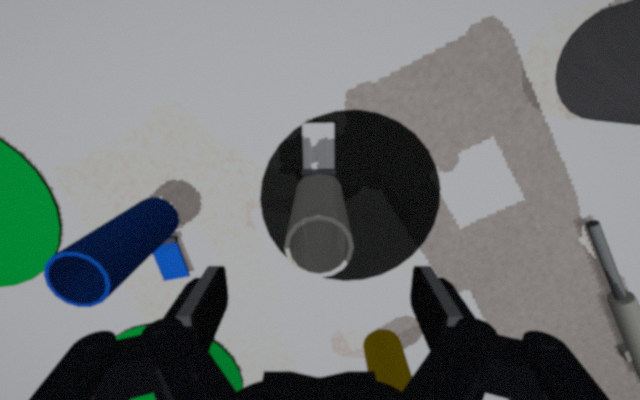

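The rim is centred at (319,246), as predicted, and the tab points straight up, so the tool is aligned. Next I descend and close.

servo_tool:
  plan:
    - [[0,0,-0.03,0,1],[0,0,-0.03,0,1],[0,0,-0.02,0,1],[0,0,0,0,1],[0,0,0,0,0.2],[0,0,0,0,-0.2],[0,0,0,0,-1],[0,0,0,0,-1]]

```text
time_s: 4.55
eef_pos: [0.4804, 0.2362, 0.0673]
eef_rot: [-0.0, 0.993, -0.117, 0.001]
wrist_force: [-1.3, -1.6, 7.9]
opening: 0.463
```

servo_tool:
  plan:
    - [[0,0,0,0,-1],[0,0,0,0,-1],[0,0,0,0,-1],[0,0,0,0,-1]]

```text
time_s: 4.95
eef_pos: [0.4804, 0.2362, 0.0673]
eef_rot: [-0.0, 0.993, -0.117, 0.001]
wrist_force: [-2.4, -2.6, 8.1]
opening: 0.459
```

Run:
```python
from h import *
for n in ["side","scene","wrist"]: c=snap(n,n+"6")
o=get_obs();print(o["time_s"],o["eef_pos"],o["opening"],o["wrist_force"])
```

```text
5.1 [0.48037869 0.23620601 0.06731107] 0.4587955339856598 [-2.03501842 -1.58629064  7.15213991]
```

View pics/wrist6.png

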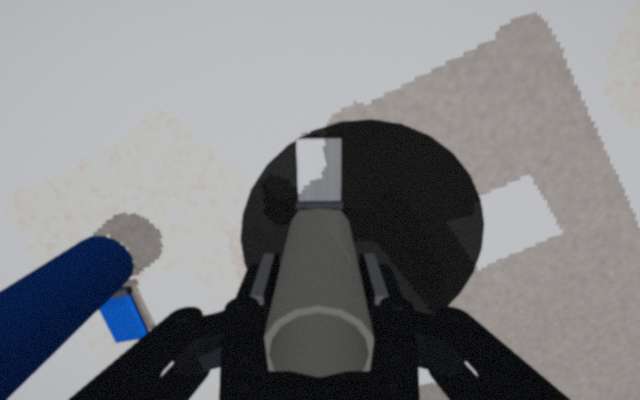

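The cup is held at an opening of 0.459, which is 39 mm. Lifting gently now.

servo_tool:
  plan:
    - [[0,0,0.005,0,-1],[0,0,0.015,0,-1],[0,0,0.03,0,-1],[0,0,0.035,0,-1],[0,0,0.035,0,-1],[0,0,0.035,0,-1],[0,0,0.02,0,-1],[0,0,0.005,0,-1]]

```text
time_s: 5.9
eef_pos: [0.4803, 0.2364, 0.2487]
eef_rot: [-0.001, 0.993, -0.117, 0.003]
wrist_force: [0.2, 0.1, -1.2]
opening: 0.458
```

Run:
```python
from h import *
np.set_printoptions(precision=4,suppress=True)
o=get_obs();print(o["time_s"],o["eef_pos"],o["eef_rot"],o["opening"],o["wrist_force"])
R=[];B=[]
for n in ["scene","side","wrist"]:
    c=snap(n,n+"7")
    P=np.array(o["eef_pos"]);P2=P+[0,0,-.011]
    e=proj(c,P2)
    for p in pinpoint(c,"cup_center"):
        q=np.array([p["centre"][1]*640,p["centre"][0]*400])
        print(n,"cup",p["conf"],q,"exp",e)
    for p in pinpoint(c,"ball_center"): print("ball",n,p["conf"],p["centre"][1]*640,p["centre"][0]*400,proj(c,P+[0,0,-.046]))
    if n!="wrist":
        p=pinpoint(c,"beaker_mouth")
        for k in p:
            u,v=k["centre"][1]*640,k["centre"][0]*400
            print(n,"bk",k["conf"],u,v,at_z(c,u,v,.129))
        for t in trace(c,"beaker_mouth"): print(t["conf"],np.array(t["rect"])*[640,400,640,400])
```

```text
5.9 [0.4803 0.2364 0.2487] [-0.001   0.9932 -0.1168  0.0027] 0.45751092077097116 [ 0.1958  0.1239 -1.1587]
scene cup 0.97 [401.024 193.6  ] exp [356.9327 147.9323]
scene cup 0.94 [355.52 148.  ] exp [356.9327 147.9323]
scene cup 0.59 [323.968 155.92 ] exp [356.9327 147.9323]
scene bk 0.67 178.62400000000002 211.0 [ 0.4743 -0.2321  0.129 ]
0.78 [156.8   198.52  209.728 257.68 ]
side cup 0.95 [308.416 148.32 ] exp [308.9521 144.4215]
side cup 0.72 [266.624 226.2  ] exp [308.9521 144.4215]
side bk 0.86 451.072 257.88 [ 0.4729 -0.2358  0.129 ]
0.6 [392.512 245.12  482.496 337.88 ]
wrist cup 0.84 [322.176 269.   ] exp [317.329  272.1856]
wrist cup 0.82 [177.408 201.92 ] exp [317.329  272.1856]
```

View pics/side7.png

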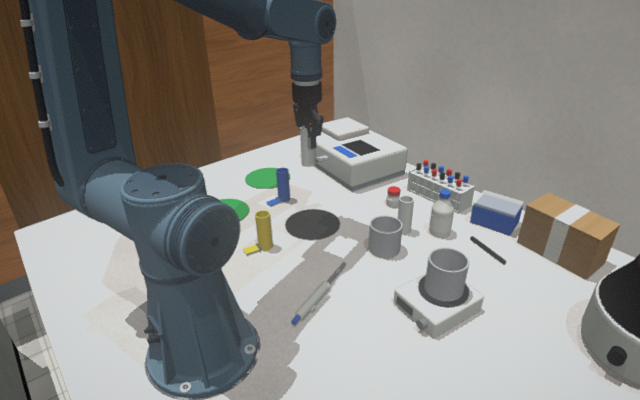

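View pics/scene7.png

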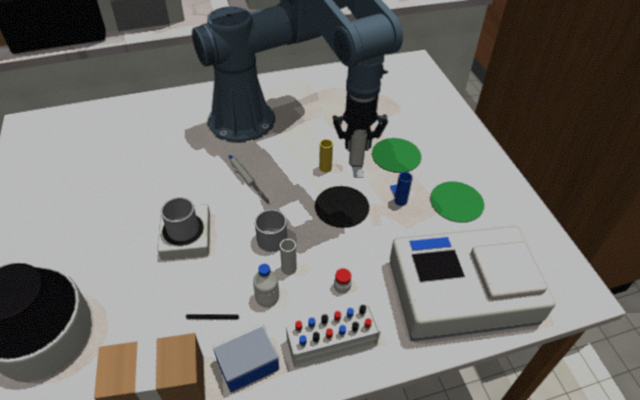

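View pics/wrist7.png

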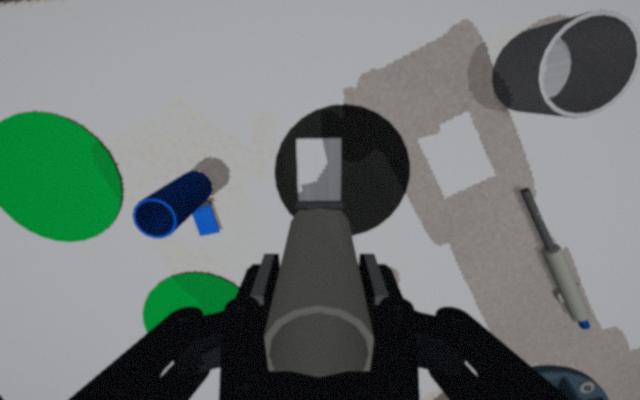

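The cup is upright in the grip and the trap looks shut. Now I carry it towards the mixer and stop short, so the wrist camera can see the beaker.

servo_tool:
  plan:
    - [[-0.002,-0.01,0,0,-1],[-0.004,-0.02,0,0,-1],[-0.006,-0.03,0,0,-1],[-0.006,-0.035,0,0,-1],[-0.006,-0.035,0,0,-1],[-0.006,-0.035,0,0,-1],[-0.006,-0.035,0,0,-1],[-0.006,-0.035,0,0,-1]]

```text
time_s: 7.35
eef_pos: [0.4363, -0.0007, 0.2455]
eef_rot: [0.0, 0.993, -0.117, 0.0]
wrist_force: [0.6, 0.1, -2.0]
opening: 0.459
```

servo_tool:
  plan:
    - [[-0.006,-0.035,0,0,-1],[-0.006,-0.035,0,0,-1],[-0.006,-0.035,0,0,-1],[-0.006,-0.035,0,0,-1],[-0.006,-0.03,0,0,-1],[-0.004,-0.025,0,0,-1],[-0.003,-0.015,0,0,-1],[-0.001,-0.005,0,0,-1]]

```text
time_s: 8.15
eef_pos: [0.3982, -0.2157, 0.2454]
eef_rot: [0.0, 0.993, -0.118, 0.0]
wrist_force: [0.5, -0.4, -1.4]
opening: 0.456
```

servo_tool:
  plan:
    - [[0,0,0,0,-1],[0,0,0,0,-1]]

```text
time_s: 8.35
eef_pos: [0.3989, -0.2134, 0.2452]
eef_rot: [-0.0, 0.993, -0.117, -0.0]
wrist_force: [0.5, 0.6, -1.4]
opening: 0.46
```

Run:
```python
from h import *
np.set_printoptions(precision=4,suppress=True)
o=get_obs();print(o["time_s"],o["eef_pos"],o["eef_rot"],o["opening"],o["wrist_force"])
c=snap("wrist","wrist8")
cv2.imwrite("pics/crop8.png",cv2.resize(c["img"][:200,200:440],None,fx=3,fy=3,interpolation=cv2.INTER_CUBIC))
for k in pinpoint(c,"beaker_mouth"):
    u,v=k["centre"][1]*640,k["centre"][0]*400
    print("bk",k["conf"],u,v,at_z(c,u,v,.129))
c=snap("side","side8")
```

```text
8.35 [ 0.3989 -0.2134  0.2452] [-0.0002  0.9932 -0.1168 -0.0001] 0.4600887909417481 [ 0.515   0.5557 -1.3692]
bk 0.74 327.42400000000004 112.28 [ 0.4643 -0.2352  0.129 ]
```

View pics/wrist8.png

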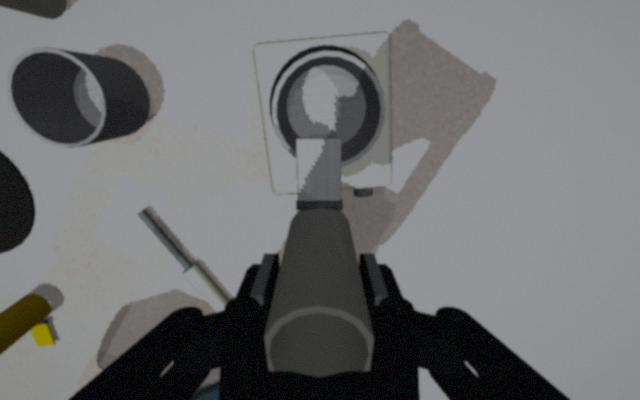

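View pics/side8.png

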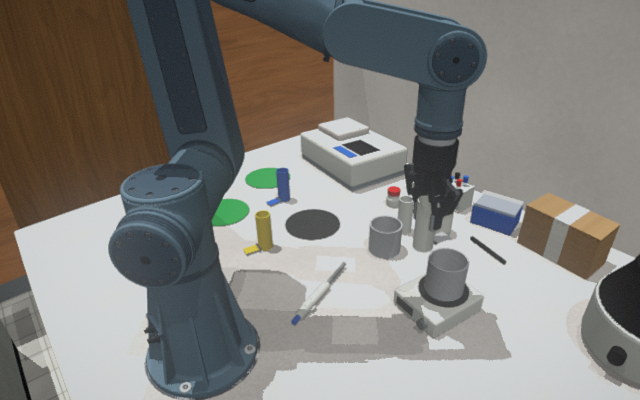

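View pics/crop8.png

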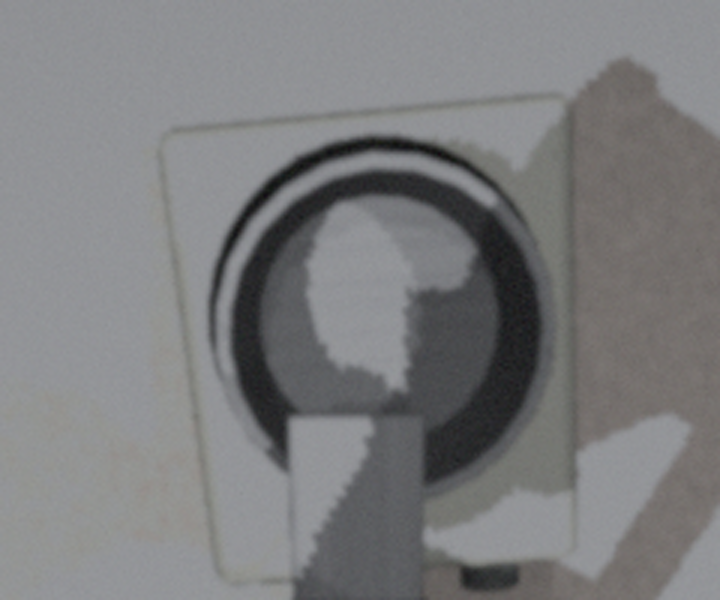

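Run:
```python
from h import *
from scipy.optimize import least_squares
np.set_printoptions(precision=4,suppress=True)
c=snap("wrist","wrist9")
g=cv2.cvtColor(c["img"],cv2.COLOR_BGR2GRAY).astype(np.float32)
f=lambda a,b,z:at_z(c,200+a/3-.33,b/3-.33,z)[:2]
for nm,P,r in[("out",[(217,330),(380,150),(553,325),(275,457),(430,496),(250,220),(520,220)],.042),("in",[(232,330),(383,170),(540,325),(430,486),(262,240),(495,215)],.038)]:
    Q=np.array([f(*p,.129) for p in P])
    s=least_squares(lambda x:np.hypot(*(Q-x[:2]).T)-x[2],[.47,-.23,.04]);print(nm,s.x,s.fun*1e3)
    s=least_squares(lambda x:np.hypot(*(Q-x[:2]).T)-r,[.47,-.23]);print(nm,s.x)
o=get_obs();P=np.array(o["eef_pos"])
# cup rim in hand
z=P[2]-.0633+.104
for q in[(265,343),(373,343),(319,306),(319,374)]: print(at_z(c,*q,z)-P)
print("tab tip", at_z(c,319,139,P[2]-.0633+.0075)-P)
```

```text
out [ 0.465  -0.2355  0.041 ] [-0.1142  0.1125 -0.222  -0.4239  0.5123  0.2773 -0.142 ]
out [ 0.4648 -0.2356]
in [ 0.4639 -0.2357  0.0377] [ 0.0023  0.279  -0.3515  0.197  -0.2649  0.1381]
in [ 0.4637 -0.2356]
[0.007  0.0173 0.0407]
[-0.0014 -0.0182  0.0407]
[ 0.0173 -0.0039  0.0407]
[-0.0104  0.0027  0.0407]
tab tip [ 0.0562 -0.0132 -0.0558]
```

Run:
```python
from h import *
T=np.linspace(0,2*np.pi,60)
out=[]
for n,(x0,y0,w,h) in {"scene":(140,180,90,75),"side":(405,230,90,75)}.items():
    c=snap(n,n+"9");S=8
    im=cv2.resize(c["img"][y0:y0+h,x0:x0+w],None,fx=S,fy=S,interpolation=cv2.INTER_CUBIC)
    for (x,y),col in {(.4643,-.2356):(0,0,255),(.474,-.233):(0,255,0)}.items():
        for r in(.042,):
            for t in T:
                u=(proj(c,[x+r*np.cos(t),y+r*np.sin(t),.129])-[x0,y0]+.5)*S-.5
                cv2.circle(im,tuple(int(a) for a in u),2,col,-1)
    cv2.imwrite(f"pics/{n}9c.png",im)
```

```text
(no output)
```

View pics/scene9c.png

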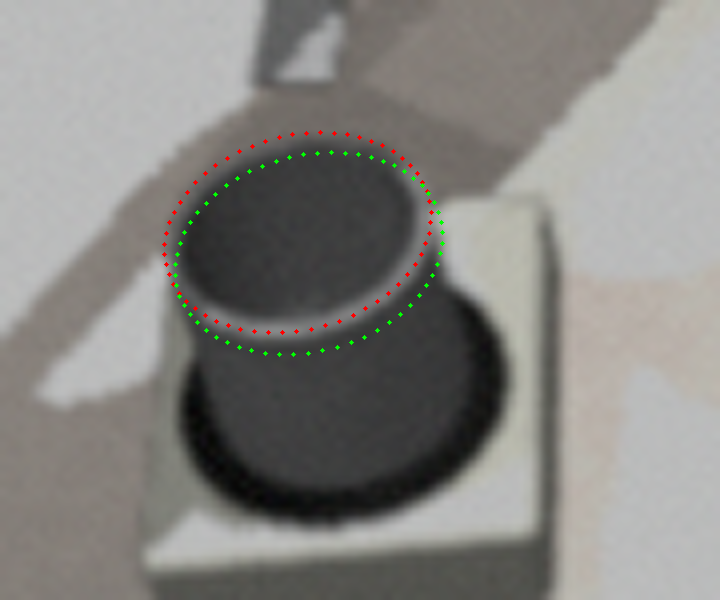

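View pics/side9c.png

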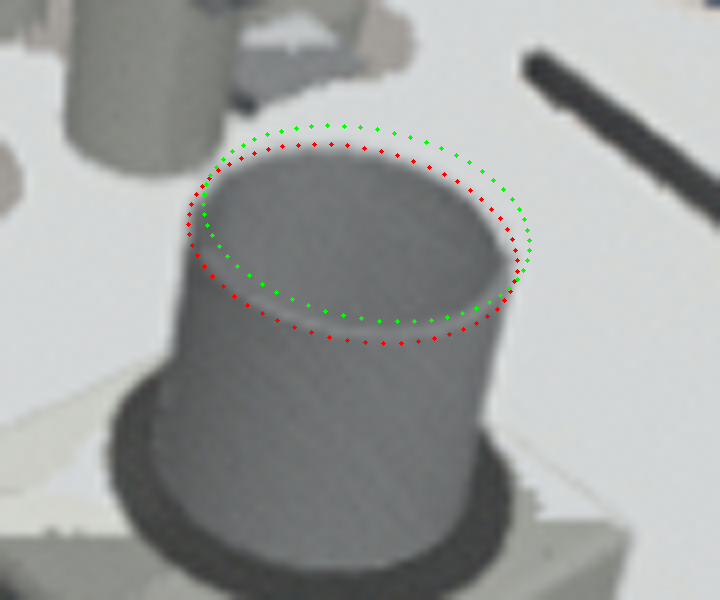

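The red overlay, with the beaker at (0.464,-0.236), matches the rim in both views. Moving over it.

servo_tool:
  plan:
    - [[0.01,-0.003,0,0,-1],[0.02,-0.007,0,0,-1],[0.02,-0.007,0,0,-1],[0.012,-0.004,0,0,-1],[0.006,-0.002,0,0,-1],[0,0,0,0,-1],[0,0,0,0,-1],[0,0,0,0,-1]]

```text
time_s: 9.45
eef_pos: [0.4665, -0.2367, 0.2452]
eef_rot: [-0.0, 0.993, -0.117, -0.0]
wrist_force: [-0.2, 0.2, -2.2]
opening: 0.453
```

Run:
```python
from h import *
np.set_printoptions(precision=4,suppress=True)
o=get_obs();print(o["time_s"],o["eef_pos"],o["eef_rot"],o["opening"],o["wrist_force"])
ims=[]
for n,(x0,y0) in {"scene":(100,90),"side":(370,130)}.items():
    c=snap(n,n+"10");im=cv2.resize(c["img"][y0:y0+200,x0:x0+160],None,fx=2.5,fy=2.5,interpolation=cv2.INTER_CUBIC)
    A=np.array([.465,-.236,0])
    for a,b in[(.182,.286),]:
        p=[tuple(int(k) for k in (proj(c,A+[0,0,z])-[x0,y0])*2.5) for z in(.05,.286)]
        cv2.line(im,*p,(0,0,255),1)
    ims.append(im)
cv2.imwrite("pics/both10.png",np.hstack(ims))
```

```text
9.45 [ 0.4665 -0.2367  0.2452] [-0.0001  0.9931 -0.1169 -0.0002] 0.4533419384464361 [-0.1707  0.1622 -2.1606]
```

View pics/both10.png

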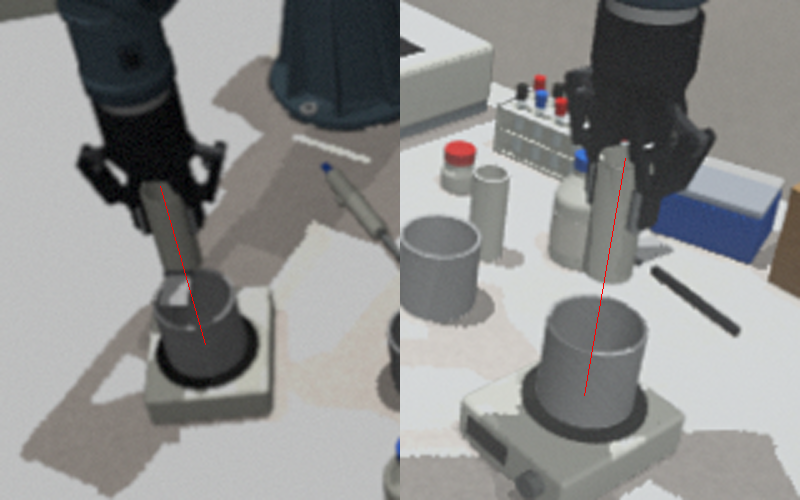

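Both views show the cup axis over the beaker's axis. Now lowering it onto the rim.

servo_tool:
  plan:
    - [[0,0,-0.01,0,-1],[0,0,-0.015,0,-1],[0,0,-0.015,0,-1],[0,0,-0.01,0,-1],[0,0,-0.01,0,-1],[0,0,-0.008,0,-1],[0,0,-0.006,0,-1],[0,0,-0.004,0,-1]]

```text
time_s: 10.35
eef_pos: [0.467, -0.237, 0.167]
eef_rot: [-0.0, 0.993, -0.117, -0.0]
wrist_force: [-0.4, 1.8, -0.4]
opening: 0.459
```

servo_tool:
  plan:
    - [[0,0,0,0,-1],[0,0,0,0,-1],[0,0,0,0,-1],[0,0,0,0,-1]]

```text
time_s: 10.75
eef_pos: [0.4668, -0.2368, 0.1673]
eef_rot: [-0.0, 0.993, -0.117, -0.0]
wrist_force: [-1.4, 1.9, -1.4]
opening: 0.462
```

Run:
```python
from h import *
np.set_printoptions(precision=4,suppress=True)
o=get_obs();print(o["time_s"],o["eef_pos"],o["eef_rot"],o["opening"],o["wrist_force"])
ims=[]
for n,(x0,y0) in {"scene":(100,90),"side":(370,130)}.items():
    c=snap(n,n+"11");im=cv2.resize(c["img"][y0:y0+200,x0:x0+160],None,fx=2.5,fy=2.5,interpolation=cv2.INTER_CUBIC)
    ims.append(im)
cv2.imwrite("pics/both11.png",np.hstack(ims));snap("wrist","wrist11")
```

```text
10.75 [ 0.4668 -0.2368  0.1673] [-0.0001  0.9932 -0.1168 -0.0002] 0.4623197796035418 [-1.4431  1.8704 -1.3531]
```

View pics/both11.png

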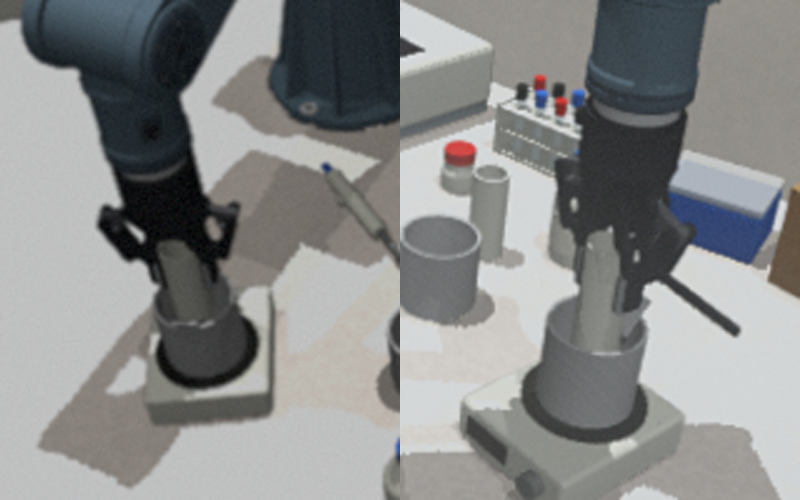

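View pics/wrist11.png

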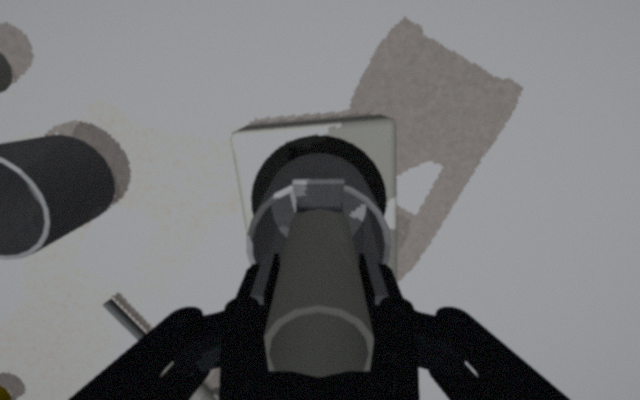

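The tab has swung up: it is foreshortened at (318,195) in the wrist view and raised in the side view. Lifting now to check the ball.

servo_tool:
  plan:
    - [[0,0,0,0,-1],[0,0,0,0,-1],[0,0,0.005,0,-1],[0,0,0.01,0,-1],[0,0,0.015,0,-1],[0,0,0.02,0,-1],[0,0,0.02,0,-1],[0,0,0.015,0,-1]]

```text
time_s: 11.7
eef_pos: [0.4681, -0.2379, 0.2553]
eef_rot: [0.001, 0.993, -0.117, 0.002]
wrist_force: [0.4, -1.3, -2.0]
opening: 0.458
```

servo_tool:
  plan:
    - [[0,0,0.005,0,-1],[0,0,0,0,-1],[0,0,0,0,-1],[-0.02,0.007,0,0,-1],[-0.03,0.01,0,0,-1],[-0.018,0.006,0,0,-1],[0,0,0,0,-1],[0,0,0,0,-1]]

```text
time_s: 12.5
eef_pos: [0.399, -0.214, 0.2569]
eef_rot: [-0.0, 0.993, -0.117, 0.0]
wrist_force: [0.2, -0.3, -1.7]
opening: 0.46
```

Run:
```python
from h import *
np.set_printoptions(precision=4,suppress=True)
o=get_obs();print(o["time_s"],o["eef_pos"],o["eef_rot"],o["opening"],o["wrist_force"])
c=snap("wrist","wrist12");im=c["img"]
big=cv2.resize(im[20:200,220:420],None,fx=3,fy=3,interpolation=cv2.INTER_CUBIC);cv2.imwrite("pics/crop12.png",cv2.convertScaleAbs(big,alpha=1.6))
for p in pinpoint(c,"ball_center"): print(p["conf"],p["centre"][1]*640,p["centre"][0]*400, at_z(c,p["centre"][1]*640,p["centre"][0]*400,.062))
```

```text
12.5 [ 0.399  -0.214   0.2569] [-0.      0.9931 -0.1171  0.0001] 0.4602850039769112 [ 0.1902 -0.3286 -1.733 ]
0.48 329.216 139.12 [ 0.4338 -0.2327  0.062 ]
```

View pics/crop12.png

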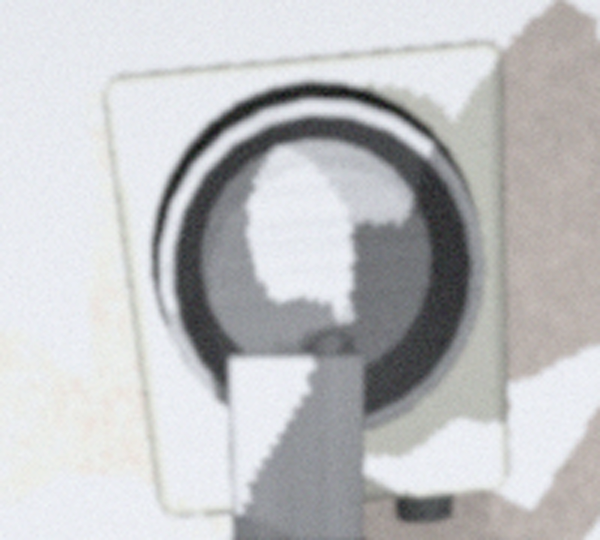

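View pics/wrist12.png

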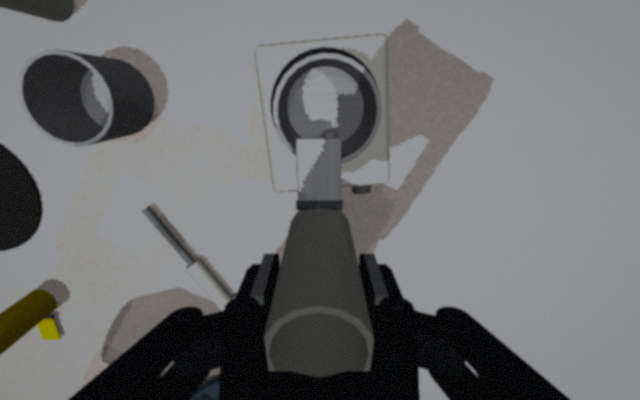

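The ball lies in the mixer beaker at (329,135), just beyond the tab tip, and the tab is flat again. Returning to the pad.

servo_tool:
  plan:
    - [[0.002,0.01,0,0,-1],[0.003,0.02,0,0,-1],[0.005,0.03,0,0,-1],[0.005,0.035,0,0,-1],[0.005,0.035,0,0,-1],[0.005,0.035,0,0,-1],[0.005,0.035,0,0,-1],[0.005,0.035,0,0,-1]]

```text
time_s: 13.4
eef_pos: [0.4342, 0.0232, 0.2573]
eef_rot: [-0.0, 0.993, -0.117, 0.0]
wrist_force: [0.9, -0.1, -1.5]
opening: 0.458
```

servo_tool:
  plan:
    - [[0.005,0.035,0,0,-1],[0.005,0.035,0,0,-1],[0.005,0.035,0,0,-1],[0.005,0.03,0,0,-1],[0.005,0.025,0,0,-1],[0.004,0.02,0,0,-1],[0.002,0.01,0,0,-1],[0,0.002,0,0,-1]]

```text
time_s: 14.2
eef_pos: [0.4649, 0.2143, 0.2569]
eef_rot: [0.0, 0.993, -0.116, -0.0]
wrist_force: [-0.2, 0.3, -1.7]
opening: 0.46
```

servo_tool:
  plan:
    - [[0,0,-0.02,0,-1],[0,0,-0.03,0,-1],[0,0,-0.03,0,-1],[0,0,-0.03,0,-1],[0,0,-0.02,0,-1],[0,0,-0.01,0,-1],[0,0,0,0,-1],[0,0,0,0,-1]]

```text
time_s: 15.0
eef_pos: [0.4657, 0.2128, 0.1182]
eef_rot: [-0.0, 0.993, -0.117, 0.001]
wrist_force: [-0.6, -0.8, -2.0]
opening: 0.46
```

Run:
```python
from h import *
np.set_printoptions(precision=4,suppress=True)
o=get_obs();print(o["time_s"],o["eef_pos"],o["eef_rot"],o["opening"],o["wrist_force"])
ims=[]
for n,(x0,y0) in {"scene":(270,100),"side":(230,90)}.items():
    c=snap(n,n+"13");im=cv2.resize(c["img"][y0:y0+160,x0:x0+160],None,fx=2.5,fy=2.5,interpolation=cv2.INTER_CUBIC)
    for t in np.linspace(0,6.28,50):
        u=(proj(c,[.463+.08*np.cos(t),.213+.08*np.sin(t),.004])-[x0,y0])*2.5;cv2.circle(im,(int(u[0]),int(u[1])),1,(0,0,255),-1)
    ims.append(im)
cv2.imwrite("pics/both13.png",np.hstack(ims));
```

```text
15.0 [0.4657 0.2128 0.1182] [-0.0001  0.9931 -0.117   0.0006] 0.45974793014761933 [-0.6126 -0.8493 -2.0156]
```

View pics/both13.png

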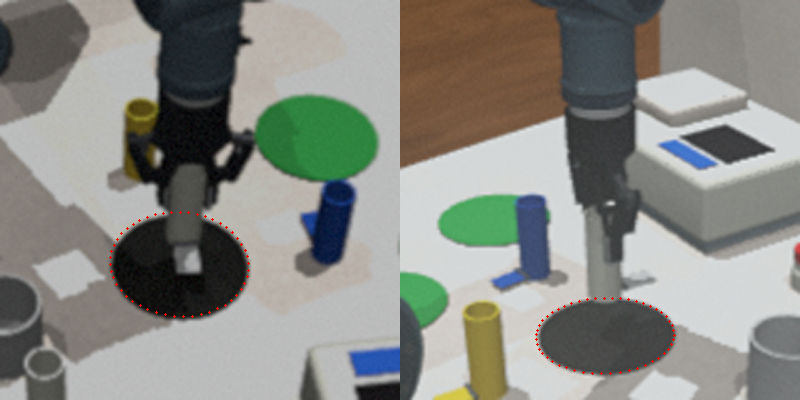

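servo_tool:
  plan:
    - [[0,0,-0.015,0,-1],[0,0,-0.015,0,-1],[0,0,-0.01,0,-1],[0,0,-0.005,0,-1],[0,0,-0.003,0,-1],[0,0,0,0,-1],[0,0,0,0,-1]]

```text
time_s: 15.8
eef_pos: [0.4655, 0.2131, 0.0698]
eef_rot: [-0.0, 0.993, -0.117, 0.0]
wrist_force: [-0.9, -0.1, -1.6]
opening: 0.458
```

servo_tool:
  plan:
    - [[0,0,-0.001,0,-1],[0,0,-0.001,0,-1],[0,0,0,0,-1]]

```text
time_s: 16.1
eef_pos: [0.4652, 0.213, 0.0674]
eef_rot: [-0.0, 0.993, -0.117, 0.0]
wrist_force: [0.3, 0.5, -1.7]
opening: 0.458
```

servo_tool:
  plan:
    - [[0,0,-0.0007,0,-1],[0,0,0,0,-1]]

```text
time_s: 16.3
eef_pos: [0.4653, 0.213, 0.0674]
eef_rot: [-0.0, 0.993, -0.117, 0.0]
wrist_force: [-1.6, -1.2, 5.3]
opening: 0.46
```

The foot is on the pad: vertical force rose from -1.7 to +5.3 N. Opening gradually.

servo_tool:
  plan:
    - [[0,0,0,0,0.0],[0,0,0,0,0.1],[0,0,0,0,0.3],[0,0,0,0,0.6],[0,0,0,0,1],[0,0,0,0,1],[0,0,0,0,1],[0,0,0,0,1]]

```text
time_s: 17.1
eef_pos: [0.465, 0.213, 0.0666]
eef_rot: [0.0, 0.993, -0.117, -0.0]
wrist_force: [-0.6, 0.9, 0.9]
opening: 1.002
```

Run:
```python
from h import *
o=get_obs();print(o["time_s"],o["eef_pos"],o["opening"],o["wrist_force"])
c=snap("wrist","wrist14")
```

```text
17.1 [0.46498045 0.21300748 0.06656637] 1.0020396649137 [-0.64335604  0.88277929  0.87973115]
```

View pics/wrist14.png

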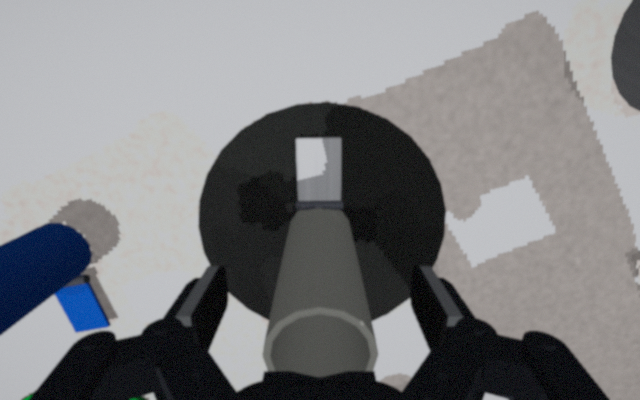

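The jaws are clear on both sides and the cup stands upright. Retreating straight up.

servo_tool:
  plan:
    - [[0,0,0.01,0,1],[0,0,0.02,0,1],[0,0,0.03,0,1],[0,0,0.035,0,1],[0,0,0.035,0,1],[0,0,0.03,0,1],[0,0,0.02,0,1],[0,0,0,0,1]]

```text
time_s: 17.95
eef_pos: [0.4669, 0.2135, 0.2509]
eef_rot: [-0.001, 0.993, -0.117, 0.004]
wrist_force: [0.2, 0.3, -0.1]
opening: 1.002
```

servo_tool:
  plan:
    - [[-0.03,0,0,0,1],[-0.03,0,0,0,1],[0,0,0,0,1],[0,0,0,0,1]]

```text
time_s: 18.35
eef_pos: [0.4047, 0.213, 0.2463]
eef_rot: [0.0, 0.993, -0.117, 0.0]
wrist_force: [-0.2, -0.2, -0.5]
opening: 0.998
```

Run:
```python
from h import *
np.set_printoptions(precision=4,suppress=True)
o=get_obs();print(o["time_s"],o["eef_pos"],o["opening"],o["wrist_force"])
for n in["scene","side","wrist"]:
    c=snap(n,n+"15")
    for t,z in[("cup_center",.056),("pad_top",.004)]:
        for p in pinpoint(c,t):
            u,v=p["centre"][1]*640,p["centre"][0]*400;w=at_z(c,u,v,z)
            if abs(w[1]-.213)<.05 and w[0]>.4: print(n,t,round(p["conf"],2),u,v,w)
```

```text
18.35 [0.4047 0.213  0.2463] 0.997689163245016 [-0.1664 -0.1909 -0.4995]
scene cup_center 0.73 341.312 193.6 [0.4646 0.2084 0.056 ]
scene pad_top 0.81 342.27200000000005 206.0 [0.4671 0.2131 0.004 ]
side cup_center 0.75 313.088 209.28 [0.462  0.2049 0.056 ]
side pad_top 0.83 310.91200000000003 221.72 [0.4665 0.2225 0.004 ]
wrist cup_center 0.77 309.312 118.12 [0.4648 0.2083 0.056 ]
```

View pics/wrist15.png

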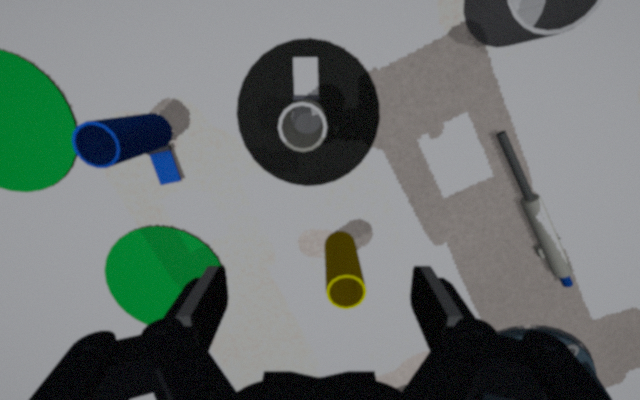

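View pics/side15.png

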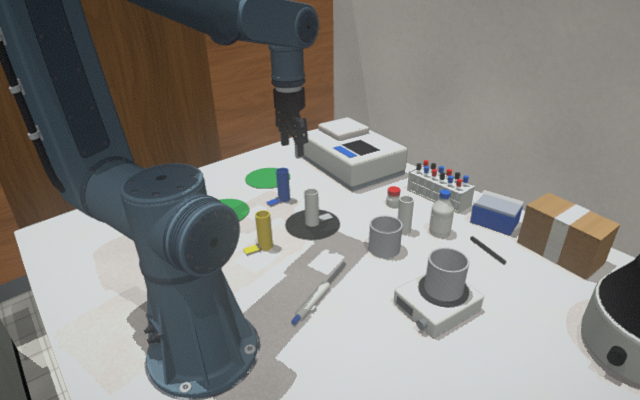

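The cup stands upright at the centre of the black pad, with its rim at (303,127) in the wrist view, the tab flat and no ball visible inside. The gripper is clear, so I'm handing in.

```bash
python3 -c "
from bench import *
print(hand_in())"
```

```text
the job is handed in; nothing more can be done
None
```

The job is handed in, at about 18.5 s on the robot's clock; it returned no verdict.

**What I did:** I gripped the white tabbed cup across its tab and carried it upright to the beaker on the mixer. I lowered it until its foot was about 25 mm below the rim, and the tab visibly swung up. I then lifted it out, stood it back near the middle of the black pad, released it and moved the gripper clear.

**Last checks:**
- **Ball:** after the lift it was visible in the mixer beaker, about 31 mm from the centre, so against the wall. The network gave this only 0.48 confidence, but the picture agreed. I did not photograph the inside of the beaker again before handing in.
- **Cup:** it stands upright with the tab flat. The three cameras put its centre within about 10 mm of the pad's centre.
- **Gripper:** it is fully open and well above the cup, with wrist force under 1 N.

**Disagreements:**
- **Beaker position:** early network estimates from the scene and side cameras were up to about 20 mm off in x from the wrist camera's rim fit. I used the wrist fit because its overlay matched the rim in both other views.
- **Pad centre:** the side camera read about 10 mm farther in y than the wrist fit, whose outline matched the pad in both views.

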